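# Make up two watchmaker's job trays

### The arm

A 7-joint arm with a two-finger parallel gripper is mounted at the origin on the work surface. World frame = base frame: x ahead of the robot, y to its left, z up, the work surface at z = 0. Lengths are in mm, angles in rad, forces in N, time in s.
With the tool pointing down it reaches from about 425 to 975 mm from the base axis. Payload 16.7 kg.
Tool frame: the origin (TCP) lies at the very end of the fingers, on their centre line; the grasp point (between the pads) lies 19 mm behind it; z points along the fingers, y is the line along which they close (so a half turn about z gives the same grasp; the last joint's range is limited). The gripper opens to 85 mm and grips with 20 to 120 N. Pads are 22 mm wide; open, the fingers measure 114 mm over their backs; the gripper's body (76 mm by 85 mm) begins 54 mm behind the grasp point. The pads swing forward as they close: fully open they stand 13 mm farther back than shut.
Start: joints at [1.046, 0.426, 0.074, 1.606, -0.034, 1.111, -0.067], TCP at [247.075, -628.116, 231.302] pointing down, gripper open.
Joint ranges: [-2.85, 2.85], [-0.5, 2.14], [-1.23, 1.37], [0.21, 2.46], [-1.02, 4.16], [0.16, 2.05], [-2.73, 2.73]. Speed limits (rad/s): [1.89, 1.89, 2.39, 2.39, 3.01, 3.01, 3.01].

### API

Orientations are given as a rotation vector (axis times angle).
In Python, from plant import r, grab_frame, camera_params, job, search_frame, mark_of gives the robot as it stands.
- The arm moves only by the shell command python3 -m pendant 'ROWS' [OPENING] [FORCE]. ROWS is JSON, a list of rows, each an object with "linear": the shift along the world's x, y, z in cm, a list of three; "angular": the turn, a rotation vector about the world's x, y, z in rad, a list of three. A call has 1 to 8 rows; each row shifts and turns the commanded pose from where the row before left it; what a row does not reach is not made up. A row lasts 1/8 s, in which the tool goes at most 62.5 mm and 10.7 degrees, less where a joint would pass 70% of its speed; a pose out of reach is approached as far as the arm can. A call is refused whole if a number of a shift passes 6.25 or a number of a turn 0.188, either way. A call with a gripper value outside its range is refused whole. OPENING is the opening in per cent of the stroke, from 0 (shut) to 100 (fully open), set as the call begins (- or left out, the last holds). The fingers move at their own pace and stop on an object; FORCE is the grip in N (left out, the last holds). Time passes only in rows, so rows that do not move let the fingers close. It gives the time, the measured TCP pose, the force, the opening and the grip force at its end, in the units of the state.
- r.read_state(): the state, without advancing time (a new reading comes with each control period).
- grab_frame(name): name is "scene" or "side" or "wrist"; returns (picture, depth): 480x640x3 uint8, red, green, blue; 480x640 float32, mm along the optical axis (not along the pixel's ray), 0 where there is no reading.
- camera_params(name): a dict with "fx", "fy", "cx", "cy" (pixels), "dist_coeffs" ([k1, k2, p1, p2, k3] as OpenCV has them; the pictures are not rectified), "extrinsics" (4x4, takes a point from camera to world coordinates). Camera axes: x right, y down, z forward; pixel columns grow to the right and rows downward; lengths in mm; the calibration is good to about 2 mm. A picture is of the moment at which its call begins: read the wrist's pose just before it. camera_params takes no time and is no camera call; for the wrist camera it gives the pose at the moment of the call.
- job.hand_in(): hands the job in; it is judged then, once.
Trained networks look in the newest picture that a camera, given by its name, has taken for a name from the list of things; names that differ only in an ending like _2 or _b are one class to them, and where a whole thing is asked for, a point or a joint stands for the part that bears it (a point fixed in the world has none). Each returns a list of dicts, best first, with "confidence" (0 to 1); they miss things now and then, are a little off and sometimes report something else, mostly with a low value. They report only what shows in the picture. A call takes as long as a camera call. They do not tell look-alikes from the thing itself.
- search_frame(camera, label): "xyz" ([x, y, z] in mm, in world coordinates, good to about 4 mm: the middle of the surface that is visible of it).
- mark_of(camera, label): "xyz" ([x, y, z] in mm, in world coordinates, good to about 4 mm: a listed point, or the origin of a listed thing).
The state is a dict: "time": time; "joint_positions": joint angles; "joint_vel": joint speeds; "joint_torque": joint torques, N m; "position": TCP position; "tool_rot": TCP orientation; "wrist_force": force on the tool from outside, world axes, zero at the start; "torque": the same for the moment, N m; "gripper_width": finger opening in mm; "finger_force": force on a finger pad.
Only numpy, scipy, OpenCV 4.12 (cv2) and the standard library are available. Lean on these libraries where they do the work, as an engineer would, in place of code of your own. Each camera call takes 0.05 s, during which the arm holds its last target. There are 200 camera calls.

### The job

Make up two job trays from the stock on the bench: in the blue-lined tray, stand the movement in its holder in the large compartment with the clear dust bell set down over it, and the red oil pot in the small compartment; in the cream-lined tray, lay the steel watch dial up in the large compartment and stand the green oil pot in the small one. Everything rests flat on the lining inside its compartment. Set the movement, bell and watch down gently, never dropping them, and leave the yellow oil pot, the screwdriver stand and the blower undisturbed.

Things in the scene. Friction and masses are not known exactly. Their poses are not given: they have to be found in the camera images.
- tray_blue: Wooden job tray lined in blue, 181 x 102 mm (its x and y), rim and divider 11 mm high, walls 5 mm thick, floor lining 5 mm above the bench. A divider across it leaves a large compartment, 100 (x) x 92 (y) mm inside, centred 35.5 mm to +x of the origin, and a small one, 66 (x) x 92 (y) mm inside, centred 52.5 mm to -x of the origin. It cannot be moved. Origin: centre of its underside, on the bench; z up.
- tray_cream: Wooden job tray lined in cream, 181 x 102 mm (its x and y), rim and divider 11 mm high, walls 5 mm thick, floor lining 5 mm above the bench. A divider across it leaves a large compartment, 100 (x) x 92 (y) mm inside, centred 35.5 mm to +x of the origin, and a small one, 66 (x) x 92 (y) mm inside, centred 52.5 mm to -x of the origin. It cannot be moved. Origin: centre of its underside, on the bench; z up.
- movement: Bare brass watch movement seated face up in a round grey plastic holder: holder 46 mm across with straight sides, 21 mm tall; the movement on it rises to 24 mm; 55 g, one piece. Grip it across the holder's sides, any direction. Origin: centre of its underside, z up.
- bell: Clear plastic dust bell, open below: 70 mm across outside, 64 mm inside at the mouth (straight for 25 mm up, then drawn in to 54 mm outside at the top), 40 mm tall, 36 mm deep inside, 80 g. On top of it a black round knob, 18 mm across, that starts 42 mm and ends 62 mm above the rim; lift the bell by it. Origin: centre of its mouth, level with its lower rim; z up.
- watch: Steel wristwatch head without strap, lying dial up: black bezel, white dial, 13.5 mm thick, 42 mm round case with two lugs at each end of its y axis (52 mm over the lugs). Two straight flanks, 22 mm wide, 44.5 mm apart along its x axis (on the +x side the crown lies almost flush between its two guards): grip it across these flanks, fingers closing along its x. 85 g. Origin: centre of its underside, z up.
- pot_red: Red oil pot: round closed plastic pot, 36 mm across at foot and lid with a slightly waisted body (33 mm), 26 mm tall, 40 g, with a tiny nib on the lid. Grip it across its sides, any direction. Origin: centre of its underside, z up.
- pot_green: Green oil pot: round closed plastic pot, 36 mm across at foot and lid with a slightly waisted body (33 mm), 26 mm tall, 40 g, with a tiny nib on the lid. Grip it across its sides, any direction. Origin: centre of its underside, z up.
- pot_yellow: Yellow oil pot: round closed plastic pot, 36 mm across at foot and lid with a slightly waisted body (33 mm), 26 mm tall, 40 g, with a tiny nib on the lid. Grip it across its sides, any direction. Origin: centre of its underside, z up. Not wanted in either tray: leave it where it stands.
- tool_stand: Wooden block, 46 (x) x 112 (y) x 26 mm, holding a row of upright screwdrivers and tweezers, 90 mm tall over all. Leave it alone. Origin: centre of its underside.
- blower: Black rubber dust blower bulb with a red nozzle pointing up, 54 mm across, 91 mm tall. Leave it alone. Origin: centre of its underside.
Mind the look-alikes: they are no part of the job. There is more than one size of the bell; the job needs the larger.

How it is judged:
By the outcome, as a careful person would: the job done as asked, in the order asked, and still so for the second after the job is handed in, with the robot touching nothing.
It also fails if it takes over 136 s, if anything falls off the work surface, if the arm or the gripper's body presses on something with over 40 N, if the wrist force passes 120 N, or if a joint passes its speed limit or range.

## Working session

There is one attempt and no reset: what is moved stays moved. The work goes in short steps, Python scripts to look and compute and a shell command to move; the robot and the scene stay as the last step left them, time stands still between calls to the robot, and variables do not carry over. Pictures are saved under pics/ and viewed, at most 14 in all, crops included, and the job is handed in when it is done.

```bash
ls; mkdir -p pics
python3 - <<'E'
from plant import r, grab_frame, camera_params, search_frame, mark_of
import cv2, numpy as np
for n in ("scene","side"):
    p,d=grab_frame(n); cv2.imwrite(f"pics/{n}0.png",cv2.cvtColor(p,cv2.COLOR_RGB2BGR)); np.save(f"pics/{n}0.npy",d)
    c=camera_params(n); print(n,c["fx"],c["cx"],c["cy"],np.round(c["dist_coeffs"],3),np.round(c["extrinsics"],3).tolist())
    for l in "tray_blue tray_cream movement bell watch pot_red pot_green pot_yellow tool_stand blower".split():
        print(l,[(np.round(m["xyz"]).tolist(),round(m["confidence"],2)) for m in mark_of(n,l)])
print(r.read_state()["time"])
E
```

```text
pics
scene 607.822516061548 319.46238479768493 239.1280643573753 [-0.02  0.    0.    0.    0.  ] [[-0.619, 0.581, -0.528, 1101.192], [0.785, 0.445, -0.431, 477.706], [-0.015, -0.681, -0.732, 858.408], [0.0, 0.0, 0.0, 1.0]]
tray_blue [([472.0, -318.0, -3.0], 0.74)]
tray_cream [([490.0, 322.0, 4.0], 0.57)]
movement [([592.0, 134.0, -3.0], 0.67)]
bell [([440.0, -107.0, -0.0], 0.95), ([330.0, -94.0, -4.0], 0.71)]
watch [([478.0, -6.0, -0.0], 0.75)]
pot_red [([485.0, 114.0, -2.0], 0.9)]
pot_green [([600.0, -120.0, 1.0], 0.7), ([591.0, 8.0, -5.0], 0.27)]
pot_yellow [([587.0, 3.0, -5.0], 0.62), ([441.0, -107.0, 0.0], 0.25)]
tool_stand [([709.0, 227.0, -2.0], 0.7)]
blower [([726.0, -242.0, -0.0], 0.58)]
side 434.6922805074247 317.9978217377677 240.98566781041634 [-0.105  0.     0.     0.     0.   ] [[0.964, -0.138, 0.229, 374.289], [-0.268, -0.507, 0.819, -596.501], [0.003, -0.851, -0.526, 426.62], [0.0, 0.0, 0.0, 1.0]]
tray_blue [([473.0, -324.0, -4.0], 0.95)]
tray_cream [([488.0, 319.0, 2.0], 0.84)]
movement [([594.0, 132.0, -2.0], 0.6)]
bell [([331.0, -98.0, 3.0], 0.72), ([448.0, -105.0, 1.0], 0.66)]
watch [([471.0, -6.0, 1.0], 0.76)]
pot_red [([481.0, 112.0, -0.0], 0.81), ([487.0, 320.0, 2.0], 0.34)]
pot_green []
pot_yellow [([586.0, 7.0, -1.0], 0.61)]
tool_stand [([711.0, 227.0, -2.0], 0.76)]
blower []
1.1
```

View pics/scene0.png

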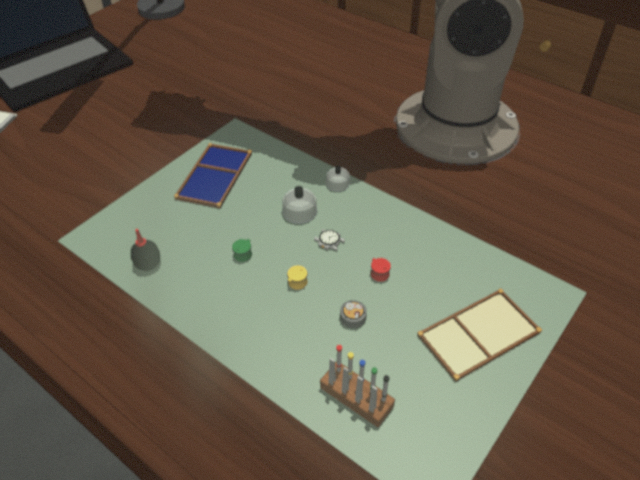

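View pics/side0.png

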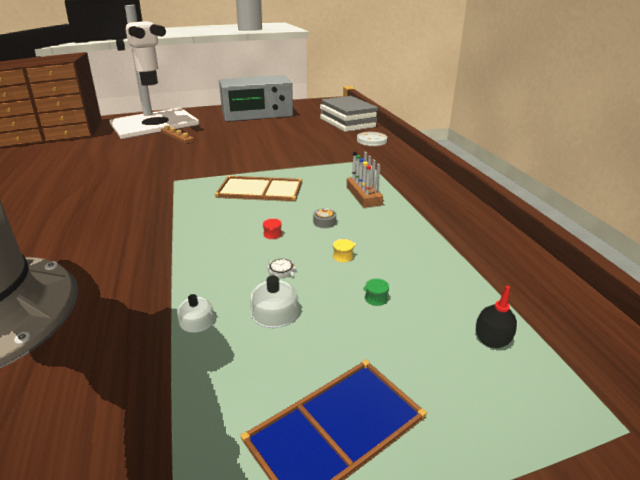

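Scene shows: large bell (299,205), small bell (338,180), watch (330,239), red (381,268), green (242,249), yellow (297,276), movement (352,312), blue tray (214,174), cream tray (480,333). In the side view, the large bell is at (274,302) and the small one at (195,314). Look-alikes: two bells (take the larger, at (299,205)), three pots told apart by colour; only one watch and one movement are visible.

```bash
cat > h.py <<'E'
import numpy as np, cv2
from plant import r, grab_frame, camera_params, search_frame, mark_of
from scipy.spatial.transform import Rotation as R
def rays(c,px):
    K=np.array([[c["fx"],0,c["cx"]],[0,c["fy"],c["cy"]],[0,0,1.]])
    u=cv2.undistortPoints(np.float64(px).reshape(-1,1,2),K,np.array(c["dist_coeffs"]))[:,0]
    E=np.array(c["extrinsics"]); d=np.c_[u,np.ones(len(u))]@E[:3,:3].T
    return E[:3,3],d
def plane(c,px,z):
    o,d=rays(c,px); return o+d*((z-o[2])/d[:,2])[:,None]
def tri(c1,p1,c2,p2):
    o1,d1=rays(c1,p1);o2,d2=rays(c2,p2);out=[]
    for a,b in zip(d1,d2):
        s=np.linalg.lstsq(np.c_[a,-b],o2-o1,rcond=None)[0]
        A,B=o1+s[0]*a,o2+s[1]*b; out.append(np.r_[(A+B)/2,np.linalg.norm(A-B)])
    return np.array(out)
HSV={"blue":((110,150,60),(130,255,255)),"cream":((20,30,150),(35,130,255)),"red":((0,170,100),(6,255,255)),
 "green":((60,150,30),(80,255,255)),"yellow":((22,150,120),(32,255,255))}
def blobs(p,col,amin=60):
    m=cv2.inRange(cv2.cvtColor(p,cv2.COLOR_RGB2HSV),*HSV[col])
    m=cv2.morphologyEx(m,cv2.MORPH_OPEN,np.ones((2,2)))
    n,l,s,c=cv2.connectedComponentsWithStats(m)
    return [(s[i,4],c[i],l==i) for i in np.argsort(-s[:,4]) if i and s[i,4]>=amin]
def shot(n,save=None):
    c=camera_params(n);p,d=grab_frame(n)
    if save: cv2.imwrite(f"pics/{save}.png",cv2.cvtColor(p,cv2.COLOR_RGB2BGR))
    return c,p,d
def pts(c,d,mask):
    v,u=np.nonzero(mask&(d>0)); o,q=rays(c,np.c_[u,v]); return o+q*d[v,u][:,None]
E
python3 - <<'E'
from h import *
np.set_printoptions(precision=1,suppress=True)
I={n:(camera_params(n),cv2.cvtColor(cv2.imread(f"pics/{n}0.png"),cv2.COLOR_BGR2RGB),np.load(f"pics/{n}0.npy")) for n in("scene","side")}
for n,(c,p,d) in I.items():
    for col in ("blue","cream"):
        for a,ce,m in blobs(p,col,250)[:3]:
            P=pts(c,d,m); v,u=np.nonzero(m)
            rc=cv2.minAreaRect(np.float32(plane(c,np.c_[u,v],5)[:,:2]))
            print(n,col,a,ce,"rect",np.array(rc[0]),np.array(rc[1]),round(rc[2],1),"depth med",np.median(P,0))
    for col in("red","green","yellow"):
        for a,ce,m in blobs(p,col)[:2]:
            P=pts(c,d,m); print(n,col,a,ce,"z hi",np.percentile(P[:,2],[5,95]),"xy mid",(P[:,:2].min(0)+P[:,:2].max(0))/2)
s=r.read_state();print(s["position"],s["tool_rot"],R.from_rotvec(s["tool_rot"]).as_matrix(),s["gripper_width"],s["time"])
c=camera_params("wrist");T=np.eye(4);T[:3,:3]=R.from_rotvec(s["tool_rot"]).as_matrix();T[:3,3]=s["position"];print("cam in tool",np.linalg.inv(T)@np.array(c["extrinsics"]),c["fx"])
c1,c2=I["scene"][0],I["side"][0]
# hand-picked: knob tops big, small; watch, movement centres
print(tri(c1,[(299,189),(338,169),(330,238),(352,310)],c2,[(273,281),(193,297),(281,266),(324,214)]))
E
```

```text
scene blue 437 [223.4 158.3] rect [ 422.6 -339.6] [49.3 81.5] 22.8 depth med [ 421.9 -344.3    4.5]
scene cream 2565 [496.5 324.7] rect [457.2 334.5] [91.1 97.5] 68.5 depth med [458.2 335.9   4.8]
scene cream 1860 [455.6 347.3] rect [538.7 301.9] [91.6 64.5] 68.3 depth med [539.8 303.3   4.7]
side blue 5467 [360.5 413.5] rect [ 506.7 -307.7] [96.8 88.7] 21.8 depth med [ 504.2 -311.8    5. ]
side blue 4037 [297.9 450.6] rect [ 424.7 -340.4] [63.9 88.9] 21.8 depth med [ 426.1 -338.6    5. ]
side cream 1085 [232.6  38.4] rect [ 769.5 3461.2] [ 700.6 1384.3] 86.9 depth med [ 596.2 1885.6  164.8]
side cream 636 [77.3 48.9] rect [-551.7 3455.8] [649.1 702.3] 7.3 depth med [-172.8 1884.7  167.2]
side cream 588 [245.5 187.5] rect [459.2 333.1] [78.5 97.5] 68.3 depth med [459.3 331.4   4.9]
side red 293 [272.8 229.3] z hi [ 1.9 26.3] xy mid [483.  107.8]
side red 237 [504.3 301.6] z hi [ 0.4 89.4] xy mid [ 770.5 -202.6]
side green 242 [377.7 287.1] z hi [23.4 27.8] xy mid [ 599.7 -121.1]
side yellow 375 [344.1 251.2] z hi [ 1.4 27.9] xy mid [596.3   9.9]
[ 247.1 -628.1  231.3] [-3.1 -0.6 -0. ] [[ 0.9  0.4  0. ]
 [ 0.4 -0.9  0. ]
 [ 0.  -0.  -1. ]] 85.55244645813274 1.1
cam in tool [[  -0.    -1.    -0.3   76.2]
 [   1.    -0.    -0.    -0. ]
 [   0.    -0.3    1.  -143.2]
 [   0.     0.     0.     1. ]] 386.73926658278333
[[ 444.4 -107.6   58.1    2.7]
 [ 333.   -94.7   41.3    0.5]
 [ 474.8   -7.3   10.     1.1]
 [ 590.8  130.5   20.1    1.7]]
```

```bash
python3 -m pendant '[{"linear":[2.4,5.2,0],"angular":[0,0,0]},{"linear":[2.4,5.2,0],"angular":[0,0,0]},{"linear":[2.4,5.2,0],"angular":[0,0,0]},{"linear":[2.4,5.2,0],"angular":[0,0,0]},{"linear":[2.4,5.2,0],"angular":[0,0,0]},{"linear":[2.4,5.2,0],"angular":[0,0,0]},{"linear":[2.4,5.2,0],"angular":[0,0,0]},{"linear":[2.4,5.2,0],"angular":[0,0,0]}]' 100 40
python3 -m pendant '[{"linear":[2.4,5.2,0],"angular":[0,0,0]},{"linear":[2.4,5.2,0],"angular":[0,0,0]},{"linear":[2.4,5.2,0],"angular":[0,0,0]},{"linear":[2.4,5.2,0],"angular":[0,0,0]},{"linear":[0,0,0],"angular":[0,0,0]},{"linear":[0,0,0],"angular":[0,0,0]}]'
python3 - <<'E'
from h import *
shot("wrist","w1"); s=r.read_state(); print(s["position"],s["tool_rot"])
for l in "movement bell watch pot_red pot_green".split(): print(l,[(np.round(m["xyz"]).tolist(),round(m["confidence"],2)) for m in mark_of("wrist",l)])
E
```

```text
time: 2.1
position: [439.7, -210.4, 231.6]
tool_rot: [3.086, 0.585, 0.001]
wrist_force: [0.5, -0.5, -0.3]
gripper_width: 85.4
finger_force: 0.0
time: 2.85
position: [534.9, -4.5, 231.2]
tool_rot: [3.086, 0.585, -0.001]
wrist_force: [0.0, -1.7, -0.1]
gripper_width: 85.3
finger_force: 0.0
[534.76576207  -5.16042607 231.21034247] [ 3.08659438e+00  5.83399421e-01 -6.32644179e-04]
movement [([587.0, 132.0, -5.0], 0.86)]
bell [([447.0, -106.0, -4.0], 0.98), ([330.0, -95.0, -1.0], 0.92)]
watch [([476.0, -3.0, 1.0], 0.84)]
pot_red [([481.0, 114.0, 2.0], 0.77), ([726.0, -245.0, 3.0], 0.34)]
pot_green [([598.0, -116.0, 1.0], 0.64)]
```

View pics/w1.png

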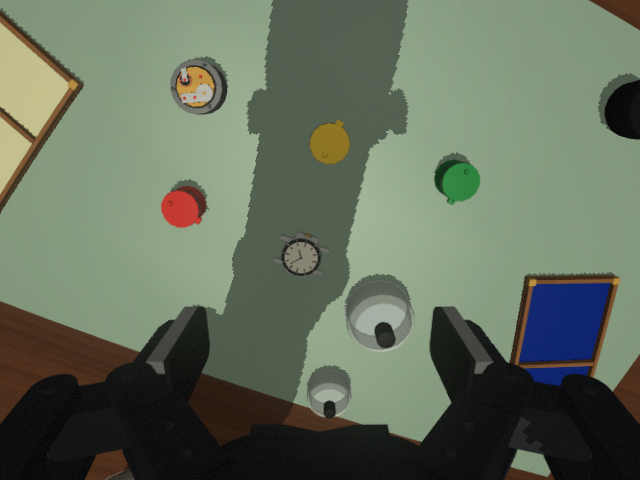

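Run:
```python
from h import *
np.set_printoptions(precision=1,suppress=True)
c,p,d=shot("wrist"); np.save("pics/w1d.npy",d)
P=pts(c,d,np.ones(d.shape,bool)); 
for n,x,y,rad,z0 in [("mov",590,131,32,16),("red",482,112,28,21),("green",600,-119,28,21),("yellow",587,5,28,21),("watch",475,-5,40,7),("bell",445,-106,45,10),("knob",445,-106,45,52)]:
    q=P[(np.hypot(P[:,0]-x,P[:,1]-y)<rad)&(P[:,2]>z0)]
    if len(q)==0: print(n,"none");continue
    (cx,cy),rr=cv2.minEnclosingCircle(np.float32(q[:,:2])); rc=cv2.minAreaRect(np.float32(q[:,:2]))
    print(n,len(q),"circ",round(cx,1),round(cy,1),round(2*rr,1),"rect",np.array(rc[0]),np.array(rc[1]),round(rc[2],1),"z",np.percentile(q[:,2],[5,50,95]))
    if n=="watch":
        print("pca",np.degrees(np.arctan2(*np.linalg.svd(q[:,:2]-q[:,:2].mean(0),full_matrices=False)[2][0][::-1])))
e=cv2.cvtColor(p,cv2.COLOR_RGB2BGR)
a=cv2.resize(e[217:297,252:352],(500,400),interpolation=cv2.INTER_CUBIC); b=cv2.resize(e[270:420,300:425],(300,360))
o=np.zeros((400,800,3),np.uint8);o[:,:500]=a;o[:360,500:]=b;cv2.imwrite("pics/c1.png",o)
for px in [(301,257)]: print(plane(c,[px],12))
```

```text
mov 2261 circ 591.1 133.1 46.5 rect [590.9 133. ] [45.  45.2] 29.6 z [20.2 22.6 25.1]
red 1169 circ 482.3 112.9 39.5 rect [483.1 115. ] [34.4 36.1] 22.7 z [24.5 26.7 28. ]
green 1264 circ 599.0 -117.4 40.3 rect [ 600.8 -116.5] [35.8 35.3] 45.8 z [24.2 26.5 27.9]
yellow 1333 circ 590.2 7.2 39.3 rect [587.9   7.5] [35.2 35.2] 43.6 z [25.2 26.6 27.9]
watch 1571 circ 475.0 -8.2 58.3 rect [475.7  -8.3] [45.3 51.8] 3.5 z [ 8.5 13.3 14.7]
pca -85.94590148154364
bell 3766 circ 444.8 -105.5 70.0 rect [ 445.7 -105.1] [66.5 67.7] 71.6 z [17.5 40.  61.8]
knob 333 circ 444.2 -105.8 18.1 rect [ 444.6 -105.9] [17.6 16.8] 71.1 z [53.7 62.  63.6]
[[474.3  -8.9  12. ]]
```

View pics/c1.png

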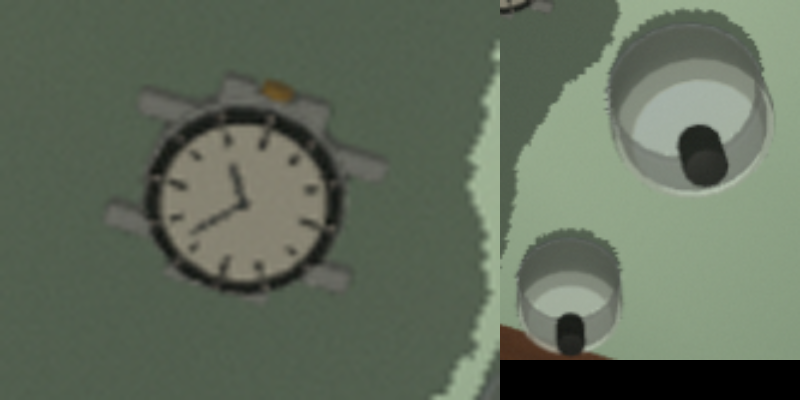

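The crop confirms one watch (dial up, crown towards +x, yaw ≈ 4°). The larger bell is at wrist pixel (380,312): knob top z 62, 70 mm across. The smaller bell is at (329,395). Heights match the listed sizes, so I take the movement first.

```bash
python3 -m pendant '[{"linear":[1.87,4.6,-3],"angular":[0,0,0]},{"linear":[1.87,4.6,-3],"angular":[0,0,0]},{"linear":[1.87,4.6,-3],"angular":[0,0,0]},{"linear":[0,0,-4.5],"angular":[0,0,0]},{"linear":[0,0,-4.5],"angular":[0,0,0]},{"linear":[0,0,-2.4],"angular":[0,0,0]},{"linear":[0,0,-2.3],"angular":[0,0,0]},{"linear":[0,0,0],"angular":[0,0,0]}]' 100 40
python3 -m pendant '[{"linear":[0,0,0],"angular":[0,0,0]},{"linear":[0,0,0],"angular":[0,0,0]},{"linear":[0,0,0],"angular":[0,0,0]},{"linear":[0,0,0],"angular":[0,0,0]},{"linear":[0,0,0],"angular":[0,0,0]},{"linear":[0,0,0],"angular":[0,0,0]}]' 0 40
```

```text
time: 4.2
position: [590.2, 133.4, 2.9]
tool_rot: [3.087, 0.585, -0.004]
wrist_force: [0.5, -0.3, 1.2]
gripper_width: 85.1
finger_force: 0.0
time: 4.95
position: [591.8, 134.0, 5.7]
tool_rot: [3.087, 0.585, 0.003]
wrist_force: [-2.7, -0.1, 10.2]
gripper_width: 43.6
finger_force: 39.4
```

```bash
python3 -m pendant '[{"linear":[0,0,1.5],"angular":[0,0,0]},{"linear":[0,0,4],"angular":[0,0,0]},{"linear":[0,0,5],"angular":[0,0,0]},{"linear":[-1,-3,5],"angular":[0,0,0]}]'
python3 -m pendant '[{"linear":[-1.8,-5.3,0.5],"angular":[0,0,0]},{"linear":[-1.8,-5.3,0.5],"angular":[0,0,0]},{"linear":[-1.8,-5.3,0.5],"angular":[0,0,0]},{"linear":[-1.8,-5.3,0.5],"angular":[0,0,0]},{"linear":[-1.8,-5.3,0],"angular":[0,0,0]},{"linear":[-1.8,-5.3,0],"angular":[0,0,0]},{"linear":[-1.8,-5.3,0],"angular":[0,0,0]},{"linear":[-1.8,-5.3,0],"angular":[0,0,0]}]'
python3 -m pendant '[{"linear":[0,0,0],"angular":[0,0,0]},{"linear":[0,0,0],"angular":[0,0,0]}]'
python3 - <<'E'
from h import *
np.set_printoptions(precision=1,suppress=True)
c,p,d=shot("wrist","w2"); s=r.read_state(); print(s["position"])
for a,ce,m in blobs(p,"blue",400)[:3]:
    v,u=np.nonzero(m); P=pts(c,d,m)
    rc=cv2.minAreaRect(np.float32(plane(c,np.c_[u,v],5)[:,:2])); print(a,ce,np.array(rc[0]),np.array(rc[1]),rc[2],"z",np.median(P[:,2]))
E
```

```text
time: 5.45
position: [581.3, 105.8, 162.1]
tool_rot: [-3.084, -0.59, -0.003]
wrist_force: [0.2, -0.7, -0.7]
gripper_width: 43.4
finger_force: 40.9
time: 6.45
position: [436.5, -321.7, 180.7]
tool_rot: [3.086, 0.585, 0.002]
wrist_force: [0.8, -0.7, -0.3]
gripper_width: 43.1
finger_force: 40.9
time: 6.7
position: [437.3, -319.9, 180.1]
tool_rot: [3.087, 0.585, 0.001]
wrist_force: [0.9, -0.1, -0.4]
gripper_width: 43.3
finger_force: 41.0
[ 437.6 -319.3  180. ]
14711 [336.5 125.8] [ 504.6 -308.1] [99.6 92. ] 21.573713302612305 z 5.620359099494152
6859 [337.4 231.6] [ 422.1 -341.1] [64.  91.3] 21.811399459838867 z 5.572026388428412
```

View pics/w2.png

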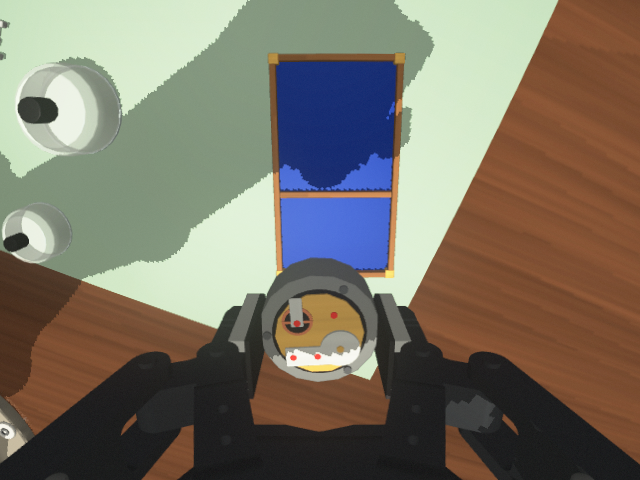

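Wrist view: movement level in the grip at (320,320); blue large compartment centred at (336,126), small one at (337,232), both linings measured at z ≈ 5.

```bash
python3 -m pendant '[{"linear":[3.4,0.6,-3],"angular":[0,0,0]},{"linear":[3.35,0.5,-3],"angular":[0,0,0]},{"linear":[0,0,-4],"angular":[0,0,0]},{"linear":[0,0,-3.5],"angular":[0,0,0]},{"linear":[0,0,-2],"angular":[0,0,0]},{"linear":[0,0,-0.7],"angular":[0,0,0]},{"linear":[0,0,-0.3],"angular":[0,0,0]},{"linear":[0,0,0],"angular":[0,0,0]}]'
python3 -m pendant '[{"linear":[0,0,-0.1],"angular":[0,0,0]},{"linear":[0,0,-0.1],"angular":[0,0,0]},{"linear":[0,0,0],"angular":[0,0,0]}]'
```

```text
time: 7.75
position: [505.2, -309.4, 15.2]
tool_rot: [3.086, 0.585, 0.002]
wrist_force: [0.4, -0.9, -0.9]
gripper_width: 43.1
finger_force: 41.0
time: 8.12
position: [504.7, -309.1, 12.4]
tool_rot: [3.087, 0.585, 0.0]
wrist_force: [0.1, -0.6, -0.4]
gripper_width: 43.4
finger_force: 41.0
```

```bash
python3 -m pendant '[{"linear":[0,0,-0.1],"angular":[0,0,0]},{"linear":[0,0,0],"angular":[0,0,0]},{"linear":[0,0,0],"angular":[0,0,0]}]'
python3 -m pendant '[{"linear":[0,0,-0.1],"angular":[0,0,0]},{"linear":[0,0,0],"angular":[0,0,0]},{"linear":[0,0,0],"angular":[0,0,0]}]'
```

```text
time: 8.5
position: [504.6, -309.1, 11.3]
tool_rot: [-3.087, -0.585, 0.0]
wrist_force: [-0.3, -0.6, -0.9]
gripper_width: 44.0
finger_force: 41.0
time: 8.88
position: [504.7, -309.2, 10.7]
tool_rot: [3.086, 0.585, 0.0]
wrist_force: [-2.8, 0.8, 7.5]
gripper_width: 43.2
finger_force: 42.0
```

```bash
python3 -m pendant '[{"linear":[0,0,0],"angular":[0,0,0]},{"linear":[0,0,0],"angular":[0,0,0]},{"linear":[0,0,0],"angular":[0,0,0]},{"linear":[0,0,1],"angular":[0,0,0]},{"linear":[0,0,3],"angular":[0,0,0]},{"linear":[-1,0,4],"angular":[0,0,0]},{"linear":[-3,0.5,4],"angular":[0,0,0]},{"linear":[-4,0.5,3],"angular":[0,0,0]}]' 64
python3 -m pendant '[{"linear":[0,0,0],"angular":[0,0,0]},{"linear":[0,0,0],"angular":[0,0,0]}]'
python3 - <<'E'
from h import *
np.set_printoptions(precision=1,suppress=True)
c,p,d=shot("wrist","w3"); s=r.read_state(); print(s["position"],s["joint_positions"])
P=pts(c,d,np.ones(d.shape,bool)); q=P[(np.hypot(P[:,0]-505,P[:,1]+309)<35)&(P[:,2]>18)]
print(cv2.minEnclosingCircle(np.float32(q[:,:2])),np.percentile(q[:,2],[5,50,95]))
q=P[(np.hypot(P[:,0]-445,P[:,1]+106)<35)&(P[:,2]>52)]
if len(q): print("knob",cv2.minEnclosingCircle(np.float32(q[:,:2])),q[:,2].max())
E
```

```text
time: 9.88
position: [424.6, -299.0, 162.5]
tool_rot: [3.085, 0.586, 0.002]
wrist_force: [-0.2, -0.8, 0.1]
gripper_width: 54.8
finger_force: 0.0
time: 10.12
position: [425.1, -299.2, 160.8]
tool_rot: [3.086, 0.585, 0.001]
wrist_force: [-0.6, -0.7, -0.9]
gripper_width: 54.8
finger_force: 0.0
[ 425.2 -299.   160.2] [ 0.7  0.3 -0.2  2.   0.1  0.9 -0.8]
((503.41046142578125, -309.1531066894531), 23.185766220092773) [25.3 27.6 29.9]
knob ((444.3763427734375, -107.13140869140625), 9.450797080993652) 64.93061918909532
```

View pics/w3.png

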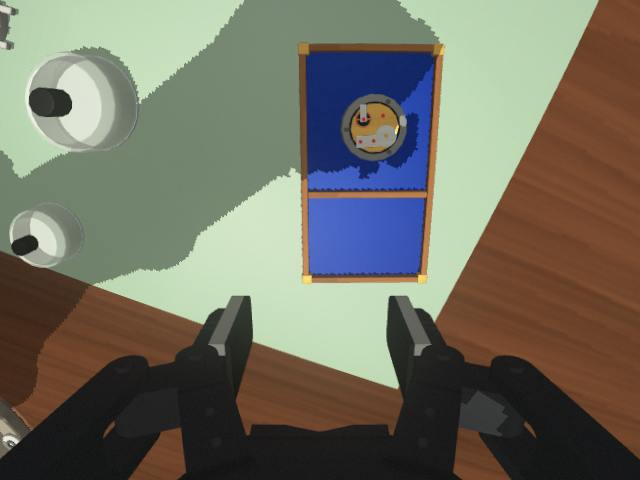

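Movement stands upright at wrist pixel (374,128), well inside the large compartment. Next the bell.

```bash
python3 -m pendant '[{"linear":[0.5,4.82,-1],"angular":[0,0,0]},{"linear":[0.48,4.82,-1],"angular":[0,0,0]},{"linear":[0.48,4.82,-1],"angular":[0,0,0]},{"linear":[0.48,4.82,-1],"angular":[0,0,0]},{"linear":[0,0,-3.5],"angular":[0,0,0]},{"linear":[0,0,-2],"angular":[0,0,0]},{"linear":[0,0,-1],"angular":[0,0,0]},{"linear":[0,0,0],"angular":[0,0,0]}]' 45
python3 -m pendant '[{"linear":[0,0,0],"angular":[0,0,0]}]'
```

```text
time: 11.18
position: [444.0, -106.0, 54.6]
tool_rot: [-3.086, -0.585, 0.002]
wrist_force: [0.9, -0.0, 0.3]
gripper_width: 38.6
finger_force: 0.0
time: 11.3
position: [444.5, -106.4, 55.8]
tool_rot: [3.087, 0.585, 0.001]
wrist_force: [-0.4, -1.0, 1.4]
gripper_width: 38.4
finger_force: 0.0
```

```bash
python3 -m pendant '[{"linear":[0,0,0],"angular":[0,0,0]},{"linear":[0,0,0],"angular":[0,0,0]},{"linear":[0,0,0],"angular":[0,0,0]},{"linear":[0,0,0],"angular":[0,0,0]},{"linear":[0,0,0],"angular":[0,0,0]}]' 0 40
```

```text
time: 11.92
position: [444.6, -106.6, 55.9]
tool_rot: [3.086, 0.585, 0.002]
wrist_force: [-0.4, -2.3, 6.6]
gripper_width: 15.3
finger_force: 38.9
```

```bash
python3 -m pendant '[{"linear":[0,0,1],"angular":[0,0,0]},{"linear":[0,0,4],"angular":[0,0,0]},{"linear":[0,0,5],"angular":[0,0,0]},{"linear":[1,-3.5,1],"angular":[0,0,0]},{"linear":[1.5,-5,0],"angular":[0,0,0]},{"linear":[1.5,-5,0],"angular":[0,0,0]},{"linear":[1.2,-4,0],"angular":[0,0,0]},{"linear":[0.74,-2.75,0],"angular":[0,0,0]}]'
python3 -m pendant '[{"linear":[0,0,0],"angular":[0,0,0]},{"linear":[0,0,0],"angular":[0,0,0]}]'
python3 - <<'E'
from h import *
a=shot("wrist","w4")[1]; b=shot("side")[1]
o=np.hstack([a[60:,120:520],cv2.resize(b[250:460,230:430],(400,420))]); cv2.imwrite("pics/c4.png",cv2.cvtColor(o,cv2.COLOR_RGB2BGR)); print(o.shape,r.read_state()["position"])
E
```

```text
time: 12.92
position: [503.5, -310.8, 165.9]
tool_rot: [3.087, 0.583, 0.0]
wrist_force: [0.2, 1.4, -0.7]
gripper_width: 14.9
finger_force: 39.2
time: 13.18
position: [503.3, -308.1, 165.6]
tool_rot: [-3.086, -0.586, -0.0]
wrist_force: [-0.9, -0.3, -1.1]
gripper_width: 15.0
finger_force: 39.2
(420, 800, 3) [ 503.42569101 -307.76220815  165.61975633]
```

View pics/c4.png

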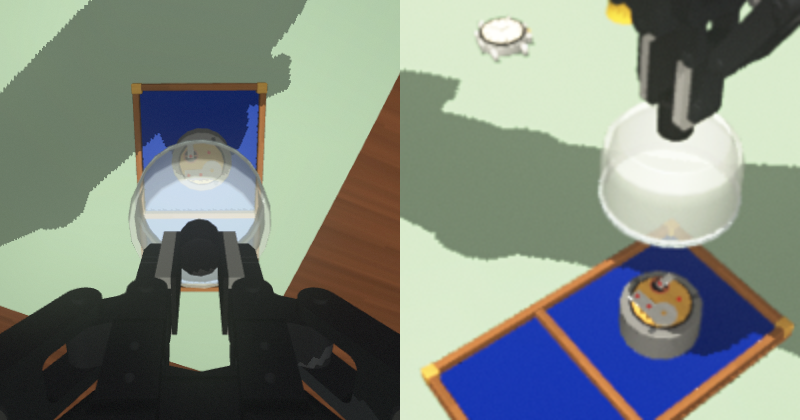

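Bell hangs level over the movement (side crop: bell (672,175), movement (660,310)). Lowering it.

```bash
python3 -m pendant '[{"linear":[0.05,-0.1,-2.5],"angular":[0,0,0]},{"linear":[0,0,-2.5],"angular":[0,0,0]},{"linear":[0,0,-2],"angular":[0,0,0]},{"linear":[0,0,-1.5],"angular":[0,0,0]},{"linear":[0,0,-1],"angular":[0,0,0]},{"linear":[0,0,-0.5],"angular":[0,0,0]},{"linear":[0,0,0],"angular":[0,0,0]},{"linear":[0,0,0],"angular":[0,0,0]}]'
python3 -m pendant '[{"linear":[0,0,-0.2],"angular":[0,0,0]},{"linear":[0,0,-0.1],"angular":[0,0,0]},{"linear":[0,0,0],"angular":[0,0,0]},{"linear":[0,0,0],"angular":[0,0,0]}]'
```

```text
time: 14.28
position: [504.3, -310.0, 65.8]
tool_rot: [3.086, 0.585, 0.001]
wrist_force: [-0.5, 0.8, -1.3]
gripper_width: 14.9
finger_force: 39.2
time: 14.78
position: [504.0, -309.8, 62.3]
tool_rot: [-3.087, -0.585, -0.0]
wrist_force: [-0.0, 1.1, -1.1]
gripper_width: 15.0
finger_force: 39.2
```

```bash
python3 -m pendant '[{"linear":[0,0,-0.1],"angular":[0,0,0]},{"linear":[0,0,0],"angular":[0,0,0]},{"linear":[0,0,0],"angular":[0,0,0]}]'
python3 -m pendant '[{"linear":[0,0,-0.1],"angular":[0,0,0]},{"linear":[0,0,0],"angular":[0,0,0]},{"linear":[0,0,0],"angular":[0,0,0]}]'
```

```text
time: 15.15
position: [503.9, -309.8, 61.3]
tool_rot: [-3.086, -0.585, 0.0]
wrist_force: [-0.6, 0.6, -0.4]
gripper_width: 15.1
finger_force: 39.2
time: 15.52
position: [504.1, -310.1, 61.0]
tool_rot: [3.086, 0.585, 0.0]
wrist_force: [-4.1, 0.9, 10.7]
gripper_width: 14.8
finger_force: 40.5
```

```bash
python3 -m pendant '[{"linear":[0,0,0],"angular":[0,0,0]},{"linear":[0,0,0],"angular":[0,0,0]},{"linear":[0,0,0],"angular":[0,0,0]},{"linear":[0,0,2],"angular":[0,0,0]},{"linear":[0,0,4],"angular":[0,0,0]},{"linear":[-0.3,5,4],"angular":[0,0,0]},{"linear":[-0.3,5.5,0],"angular":[0,0,0]},{"linear":[-0.3,5.5,0],"angular":[0,0,0]}]' 50
python3 -m pendant '[{"linear":[-0.2,5.5,0],"angular":[0,0,0]},{"linear":[-0.2,5.5,0],"angular":[0,0,0]},{"linear":[-0.2,5.5,0],"angular":[0,0,0]},{"linear":[-0.2,5.5,0],"angular":[0,0,0]},{"linear":[-0.2,3,0],"angular":[0,0,0]}]' 100
python3 - <<'E'
from h import *
np.set_printoptions(precision=1,suppress=True)
c,p,d=shot("side","s5"); cv2.imwrite("pics/c5.png",cv2.cvtColor(cv2.resize(p[300:480,220:440],(660,540)),cv2.COLOR_RGB2BGR))
c,p,d=shot("wrist"); print(r.read_state()["position"])
P=pts(c,d,np.ones(d.shape,bool)); q=P[(np.hypot(P[:,0]-482.5,P[:,1]-114)<28)&(P[:,2]>21)]
print(cv2.minEnclosingCircle(np.float32(q[:,:2])),cv2.minAreaRect(np.float32(q[:,:2])),len(q),np.median(q,0))
E
```

```text
time: 16.52
position: [495.3, -149.7, 161.3]
tool_rot: [3.085, 0.584, 0.003]
wrist_force: [0.1, 0.8, 0.6]
gripper_width: 42.9
finger_force: 0.0
time: 17.15
position: [484.9, 101.9, 160.9]
tool_rot: [-3.086, -0.589, -0.003]
wrist_force: [-0.2, -0.4, -0.5]
gripper_width: 85.2
finger_force: 0.0
[485.  102.6 160.8]
((486.1885070800781, 116.15257263183594), 27.598234176635742) ((483.1147155761719, 115.03470611572266), (36.757503509521484, 54.20983123779297), 19.396602630615234) 15320 [491.8 117.8 243.9]
```

View pics/c5.png

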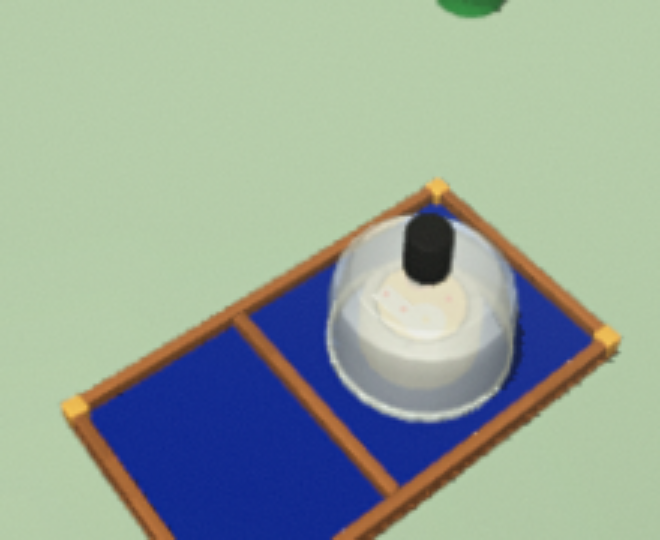

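Bell sits level over the movement at crop (425,320), inside the large compartment. Red pot next.

```bash
python3 -m pendant '[{"linear":[-0.23,1.17,-4.5],"angular":[0,0,0]},{"linear":[0,0,-4.5],"angular":[0,0,0]},{"linear":[0,0,-3.5],"angular":[0,0,0]},{"linear":[0,0,-2],"angular":[0,0,0]},{"linear":[0,0,-0.4],"angular":[0,0,0]},{"linear":[0,0,0],"angular":[0,0,0]}]'
python3 -m pendant '[{"linear":[0,0,0],"angular":[0,0,0]},{"linear":[0,0,0],"angular":[0,0,0]},{"linear":[0,0,0],"angular":[0,0,0]},{"linear":[0,0,0],"angular":[0,0,0]},{"linear":[0,0,0],"angular":[0,0,0]},{"linear":[0,0,0],"angular":[0,0,0]}]' 0 40
```

```text
time: 18.0
position: [483.3, 110.4, 11.1]
tool_rot: [3.086, 0.584, 0.001]
wrist_force: [0.0, 0.2, 0.0]
gripper_width: 85.5
finger_force: 0.0
time: 18.75
position: [483.1, 110.6, 10.9]
tool_rot: [3.086, 0.585, 0.001]
wrist_force: [-2.8, -1.5, 12.7]
gripper_width: 34.5
finger_force: 38.5
```

```bash
python3 -m pendant '[{"linear":[0,0,1.5],"angular":[0,0,0]},{"linear":[0,0,5],"angular":[0,0,0]},{"linear":[0,-2,5],"angular":[0,0,0]},{"linear":[-0.8,-5.5,3.5],"angular":[0,0,0]},{"linear":[-0.8,-5.5,0],"angular":[0,0,0]},{"linear":[-0.8,-5.5,0],"angular":[0,0,0]},{"linear":[-0.8,-5.5,0],"angular":[0,0,0]},{"linear":[-0.8,-5.5,0],"angular":[0,0,0]}]'
python3 -m pendant '[{"linear":[-0.8,-5.5,0],"angular":[0,0,0]},{"linear":[-0.8,-5.5,0],"angular":[0,0,0]},{"linear":[-0.5,-4.5,-2],"angular":[0,0,0]},{"linear":[0,0,-4],"angular":[0,0,0]},{"linear":[0,0,0],"angular":[0,0,0]},{"linear":[0,0,0],"angular":[0,0,0]}]'
```

```text
time: 19.75
position: [442.7, -183.3, 159.7]
tool_rot: [3.086, 0.586, 0.002]
wrist_force: [1.7, -0.2, -0.5]
gripper_width: 34.0
finger_force: 40.0
time: 20.5
position: [422.8, -336.3, 100.1]
tool_rot: [3.086, 0.587, 0.001]
wrist_force: [0.3, -0.2, 0.5]
gripper_width: 33.8
finger_force: 40.0
```

```bash
python3 -m pendant '[{"linear":[-0.1,-0.5,-3],"angular":[0,0,0]},{"linear":[0,0,-3],"angular":[0,0,0]},{"linear":[0,0,-1.5],"angular":[0,0,0]},{"linear":[0,0,-0.6],"angular":[0,0,0]},{"linear":[0,0,-0.1],"angular":[0,0,0]},{"linear":[0,0,-0.1],"angular":[0,0,0]},{"linear":[0,0,0],"angular":[0,0,0]},{"linear":[0,0,0],"angular":[0,0,0]}]'
```

```text
time: 21.5
position: [421.4, -341.9, 16.1]
tool_rot: [3.086, 0.585, 0.001]
wrist_force: [-1.2, 1.1, 5.3]
gripper_width: 33.6
finger_force: 40.4
```

```bash
python3 -m pendant '[{"linear":[0,0,0],"angular":[0,0,0]},{"linear":[0,0,0],"angular":[0,0,0]},{"linear":[0,0,0],"angular":[0,0,0]},{"linear":[0,0,1],"angular":[0,0,0]},{"linear":[0,0,4],"angular":[0,0,0]},{"linear":[0,0,5],"angular":[0,0,0]},{"linear":[0,0,5],"angular":[0,0,0]}]' 62
python3 -m pendant '[{"linear":[0.76,4.77,0],"angular":[0,0,0.1806]},{"linear":[0.76,4.77,0],"angular":[0,0,0.1806]},{"linear":[0.76,4.77,0],"angular":[0,0,0.1806]},{"linear":[0.76,4.77,0],"angular":[0,0,0.1806]},{"linear":[0.76,4.77,0],"angular":[0,0,0.1806]},{"linear":[0.76,4.77,0],"angular":[0,0,0.1806]},{"linear":[0.76,4.77,0],"angular":[0,0,0.1806]},{"linear":[0,0,0],"angular":[0,0,0]}]' 75
python3 - <<'E'
from h import *
np.set_printoptions(precision=1,suppress=True)
c,p,d=shot("wrist","w6"); s=r.read_state(); print(s["position"],s["joint_positions"],np.degrees(np.arctan2(*R.from_rotvec(s["tool_rot"]).as_matrix()[[1,0],1])))
P=pts(c,d,np.ones(d.shape,bool)); q=P[(np.hypot(P[:,0]-475,P[:,1]+8)<38)&(P[:,2]>5)&(P[:,2]<20)]
print(len(q),cv2.minAreaRect(np.float32(q[:,:2])))
c,p,d=shot("side"); cv2.imwrite("pics/c6.png",cv2.cvtColor(cv2.resize(p[300:480,220:440],(330,270)),cv2.COLOR_RGB2BGR))
E
```

```text
time: 22.38
position: [421.0, -341.5, 167.8]
tool_rot: [3.087, 0.585, 0.0]
wrist_force: [0.5, 1.2, -1.1]
gripper_width: 52.9
finger_force: 0.0
time: 23.38
position: [474.7, -4.3, 166.5]
tool_rot: [2.135, 2.304, 0.002]
wrist_force: [0.9, -0.7, 0.3]
gripper_width: 63.9
finger_force: 0.0
[474.4  -6.4 166.2] [ 0.4  0.2 -0.6  2.1  0.2  0.9 -0.2] 4.071534407598584
2530 ((475.6851806640625, -7.78466796875), (44.428768157958984, 51.8036003112793), 4.336338520050049)
```

View pics/w6.png

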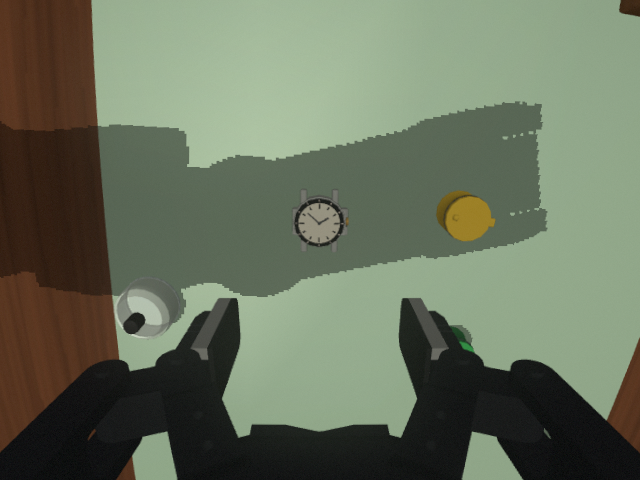

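View pics/c6.png

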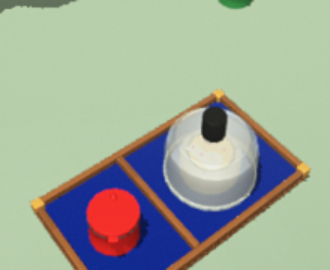

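Red pot stands in the small blue compartment (112,220). The watch at wrist pixel (320,222) is squared up with the fingers; grasping it now.

```bash
python3 -m pendant '[{"linear":[0.12,-0.14,-5],"angular":[0,0,0]},{"linear":[0,0,-5],"angular":[0,0,0]},{"linear":[0,0,-3],"angular":[0,0,0]},{"linear":[0,0,-2],"angular":[0,0,0]},{"linear":[0,0,-0.7],"angular":[0,0,0]},{"linear":[0,0,0],"angular":[0,0,0]},{"linear":[0,0,0],"angular":[0,0,0]}]'
```

```text
time: 24.35
position: [476.1, -9.5, 9.4]
tool_rot: [2.145, 2.294, 0.001]
wrist_force: [-0.1, -0.2, 0.5]
gripper_width: 64.3
finger_force: 0.0
```

```bash
python3 -m pendant '[{"linear":[0,0.12,-0.1],"angular":[0,0,0]},{"linear":[0,0,0],"angular":[0,0,0]},{"linear":[0,0,0],"angular":[0,0,0]},{"linear":[0,0,0],"angular":[0,0,0]},{"linear":[0,0,0],"angular":[0,0,0]},{"linear":[0,0,0],"angular":[0,0,0]}]' 0 40
python3 -m pendant '[{"linear":[0,0,0.5],"angular":[0,0,0]},{"linear":[0,0,3],"angular":[0,0,0]},{"linear":[0,0,0],"angular":[0,0,0]}]'
```

```text
time: 25.1
position: [475.6, -8.1, 9.2]
tool_rot: [2.144, 2.295, -0.001]
wrist_force: [-13.0, 0.7, 42.5]
gripper_width: 36.5
finger_force: 77.7
time: 25.48
position: [476.7, -8.0, 44.3]
tool_rot: [2.143, 2.294, 0.003]
wrist_force: [0.0, -0.2, 0.0]
gripper_width: 35.5
finger_force: 62.2
```

Run:
```python
from h import *
a=shot("wrist")[1]; b=shot("side")[1]
o=np.hstack([a[:,120:520],cv2.resize(b[180:300,230:330],(400,480))]); cv2.imwrite("pics/c7.png",cv2.cvtColor(o,cv2.COLOR_RGB2BGR)); s=r.read_state();print(s["gripper_width"],s["finger_force"],s["wrist_force"])
```

```text
35.500998184110074 62.20789090187168 [ 0.27181585 -0.07747065 -0.16044099]
```

View pics/c7.png

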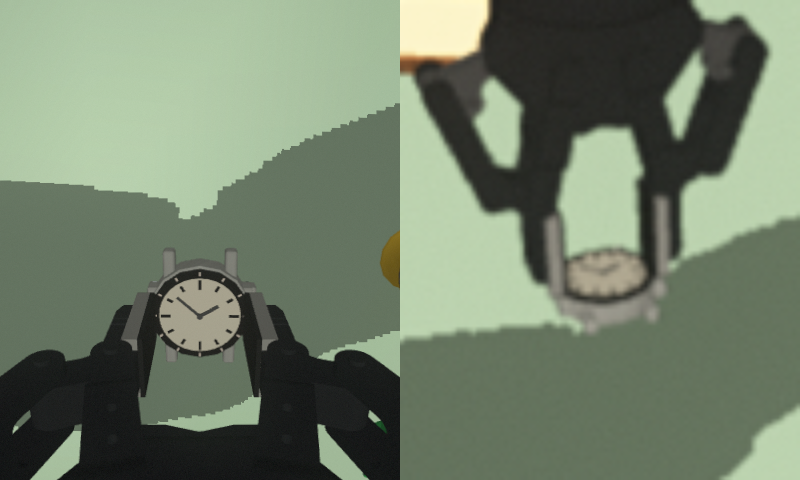

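The watch is held level and dial up at the fingertips (200,315). Carrying it to the cream tray.

```bash
python3 -m pendant '[{"linear":[0,0,3],"angular":[0,0,0]},{"linear":[0,2,4],"angular":[0,0,0]},{"linear":[-0.3,4,1],"angular":[0,0,0]},{"linear":[-0.3,4.5,0],"angular":[0,0,0]},{"linear":[-0.3,4.5,0],"angular":[0,0,0]},{"linear":[-0.3,4.5,0],"angular":[0,0,0]},{"linear":[-0.3,4.5,0],"angular":[0,0,0]},{"linear":[-0.3,4,0],"angular":[0,0,0]}]'
python3 -m pendant '[{"linear":[-0.1,3.2,0],"angular":[0,0,0]},{"linear":[0,2,0],"angular":[0,0,0]},{"linear":[0,1,0],"angular":[0,0,0]},{"linear":[0,0,0],"angular":[0,0,0]},{"linear":[0,0,0],"angular":[0,0,0]}]'
python3 - <<'E'
from h import *
np.set_printoptions(precision=1,suppress=True)
c,p,d=shot("wrist"); print(r.read_state()["position"])
P=pts(c,d,np.ones(d.shape,bool)); s=r.read_state()["position"]
q=P[(np.hypot(P[:,0]-s[0],P[:,1]-s[1])<40)&(P[:,2]>20)&(P[:,2]<125)]; print("held z pct",np.percentile(q[:,2],[5,25,50,75]) if len(q) else 0)
for a,ce,m in blobs(p,"cream",400)[:3]:
    v,u=np.nonzero(m); Q=pts(c,d,m); rc=cv2.minAreaRect(np.float32(plane(c,np.c_[u,v],5)[:,:2])); print(a,ce,np.array(rc[0]),np.array(rc[1]),rc[2],"z",np.median(Q[:,2]))
E
```

```text
time: 26.58
position: [456.9, 273.4, 121.7]
tool_rot: [-2.144, -2.296, 0.002]
wrist_force: [-0.3, -0.0, -1.1]
gripper_width: 35.9
finger_force: 62.4
time: 27.2
position: [456.8, 332.8, 122.5]
tool_rot: [2.146, 2.294, -0.001]
wrist_force: [0.7, -0.4, 0.5]
gripper_width: 35.5
finger_force: 62.4
[456.9 332.8 122.5]
held z pct [117.3 120.7 121.7 123.4]
2691 [291.8 248.4] [438.4 311.7] [65.9 52.4] 39.071590423583984 z 5.545677657850433
1042 [341.6 185.7] [469.2 362.4] [30.3 28.4] 65.27532196044922 z 5.460507022183947
```

```bash
python3 -m pendant '[{"linear":[0.05,0.1,-3],"angular":[0,0,0]},{"linear":[0,0,-3],"angular":[0,0,0]},{"linear":[0,0,-2],"angular":[0,0,0]},{"linear":[0,0,-1.2],"angular":[0,0,0]},{"linear":[0,0,-0.6],"angular":[0,0,0]},{"linear":[0,0,0],"angular":[0,0,0]},{"linear":[0,0,0],"angular":[0,0,0]}]'
python3 -m pendant '[{"linear":[0,0,-0.15],"angular":[0,0,0]},{"linear":[0,0,-0.15],"angular":[0,0,0]},{"linear":[0,0,0],"angular":[0,0,0]}]'
```

```text
time: 28.12
position: [457.3, 335.3, 25.3]
tool_rot: [2.144, 2.296, 0.001]
wrist_force: [0.1, -0.1, -0.2]
gripper_width: 35.5
finger_force: 62.4
time: 28.5
position: [457.0, 334.9, 21.6]
tool_rot: [-2.144, -2.296, 0.0]
wrist_force: [-0.4, 0.1, -1.3]
gripper_width: 35.6
finger_force: 62.4
```

```bash
python3 -m pendant '[{"linear":[0,0,-0.15],"angular":[0,0,0]},{"linear":[0,0,0],"angular":[0,0,0]},{"linear":[0,0,0],"angular":[0,0,0]}]'
python3 -m pendant '[{"linear":[0,0,-0.1],"angular":[0,0,0]},{"linear":[0,0,0],"angular":[0,0,0]},{"linear":[0,0,0],"angular":[0,0,0]}]'
python3 -m pendant '[{"linear":[0,0,-0.1],"angular":[0,0,0]},{"linear":[0,0,0],"angular":[0,0,0]},{"linear":[0,0,0],"angular":[0,0,0]}]'
```

```text
time: 28.88
position: [457.0, 335.0, 20.1]
tool_rot: [-2.144, -2.296, 0.0]
wrist_force: [0.1, -0.2, -0.3]
gripper_width: 35.8
finger_force: 62.4
time: 29.25
position: [457.0, 335.0, 19.1]
tool_rot: [-2.144, -2.296, 0.0]
wrist_force: [0.6, 0.8, -0.4]
gripper_width: 35.7
finger_force: 62.4
time: 29.62
position: [457.0, 335.0, 18.1]
tool_rot: [-2.144, -2.296, 0.0]
wrist_force: [-0.0, 0.4, -0.6]
gripper_width: 35.7
finger_force: 62.4
```

```bash
python3 -m pendant '[{"linear":[0,0,-0.1],"angular":[0,0,0]},{"linear":[0,0,0],"angular":[0,0,0]},{"linear":[0,0,0],"angular":[0,0,0]}]'
python3 -m pendant '[{"linear":[0,0,-0.1],"angular":[0,0,0]},{"linear":[0,0,0],"angular":[0,0,0]},{"linear":[0,0,0],"angular":[0,0,0]}]'
python3 -m pendant '[{"linear":[0,0,-0.1],"angular":[0,0,0]},{"linear":[0,0,0],"angular":[0,0,0]},{"linear":[0,0,0],"angular":[0,0,0]}]'
```

```text
time: 30.0
position: [457.0, 335.0, 17.1]
tool_rot: [-2.144, -2.296, 0.0]
wrist_force: [-0.1, 0.0, -0.6]
gripper_width: 35.2
finger_force: 62.4
time: 30.38
position: [457.0, 335.0, 16.1]
tool_rot: [-2.144, -2.296, 0.0]
wrist_force: [-0.1, 0.8, -0.9]
gripper_width: 35.5
finger_force: 62.4
time: 30.75
position: [457.1, 335.1, 15.1]
tool_rot: [-2.144, -2.296, -0.0]
wrist_force: [-0.2, -0.2, 0.5]
gripper_width: 35.6
finger_force: 62.8
```

```bash
python3 -m pendant '[{"linear":[0,0,-0.05],"angular":[0,0,0]},{"linear":[0,0,0],"angular":[0,0,0]},{"linear":[0,0,0],"angular":[0,0,0]}]'
```

```text
time: 31.12
position: [457.2, 335.0, 15.0]
tool_rot: [2.144, 2.296, 0.0]
wrist_force: [-1.9, -1.2, 7.9]
gripper_width: 35.8
finger_force: 65.6
```

```bash
python3 -m pendant '[{"linear":[0,0,0],"angular":[0,0,0]},{"linear":[0,0,0],"angular":[0,0,0]},{"linear":[0,0,0],"angular":[0,0,0]},{"linear":[0,0,0],"angular":[0,0,0]},{"linear":[0,0,1],"angular":[0,0,0]},{"linear":[0,0,4],"angular":[0,0,0]},{"linear":[0,-2,5],"angular":[0,0,0]},{"linear":[0,-4,4],"angular":[0,0,0]}]' 68
python3 -m pendant '[{"linear":[0,-3,0],"angular":[0,0,0]},{"linear":[0,0,0],"angular":[0,0,0]},{"linear":[0,0,0],"angular":[0,0,0]}]'
python3 - <<'E'
from h import *
np.set_printoptions(precision=1,suppress=True)
c,p,d=shot("wrist","w8"); s=r.read_state(); print(s["position"],s["joint_positions"])
for a,ce,m in blobs(p,"cream",400)[:3]:
    v,u=np.nonzero(m); Q=pts(c,d,m); rc=cv2.minAreaRect(np.float32(plane(c,np.c_[u,v],5)[:,:2])); print(a,ce,np.array(rc[0]),np.array(rc[1]),rc[2],"z",np.median(Q[:,2]))
P=pts(c,d,np.ones(d.shape,bool)); q=P[(np.hypot(P[:,0]-457,P[:,1]-335)<34)&(P[:,2]>11)&(P[:,2]<40)]
print(len(q),cv2.minAreaRect(np.float32(q[:,:2])),np.percentile(q[:,2],[5,50,95]))
E
```

```text
time: 32.12
position: [456.8, 276.0, 157.0]
tool_rot: [-2.141, -2.298, -0.003]
wrist_force: [1.5, -0.1, -0.2]
gripper_width: 57.9
finger_force: 0.0
time: 32.5
position: [457.0, 245.5, 155.0]
tool_rot: [-2.144, -2.296, -0.001]
wrist_force: [-0.8, 0.4, -0.5]
gripper_width: 58.1
finger_force: 0.0
[456.9 245.9 154.8] [-0.   0.3 -0.7  2.   0.3  0.9 -0.8]
4517 [379.7 109.3] [484.1 323. ] [92.4 44.3] 68.87085723876953 z 5.600574303986917
1924 [427.  110.7] [530.1 322.7] [58.9 30.2] 67.95396423339844 z 5.5829651800621605
3467 ((457.8111572265625, 334.641357421875), (44.30945587158203, 51.920413970947266), 3.7860336303710938) [13.8 18.3 19.7]
```

View pics/w8.png

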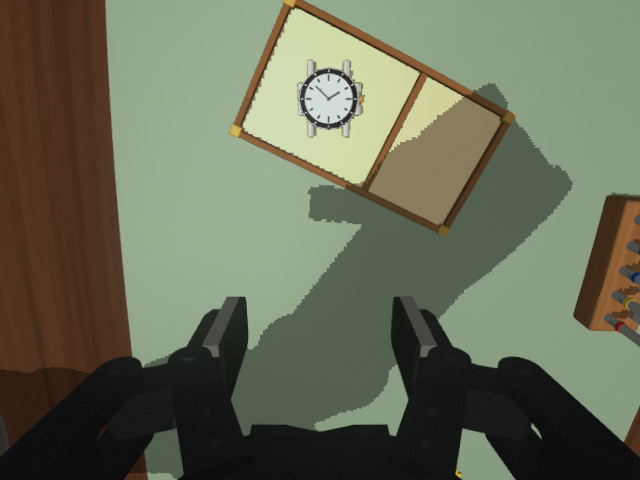

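Watch lies flat, dial up, at wrist pixel (328,98) in the large cream compartment (top z ≈ 18.5 = 5 + 13.5). Last, the green pot.

```bash
python3 -m pendant '[{"linear":[2.04,-5.18,0],"angular":[0,0,0.16]},{"linear":[2.04,-5.18,0],"angular":[0,0,0.16]},{"linear":[2.04,-5.18,0],"angular":[0,0,0.16]},{"linear":[2.04,-5.18,0],"angular":[0,0,0.16]},{"linear":[2.04,-5.18,0],"angular":[0,0,0.16]},{"linear":[2.04,-5.18,0],"angular":[0,0,0.16]},{"linear":[2.04,-5.18,0],"angular":[0,0,0.16]},{"linear":[0,0,0],"angular":[0,0,0]}]' 90
python3 -m pendant '[{"linear":[0,0,0],"angular":[0,0,0]}]'
```

```text
time: 33.55
position: [600.7, -121.3, 153.4]
tool_rot: [-0.601, -3.082, -0.001]
wrist_force: [-0.1, 1.1, -0.2]
gripper_width: 76.6
finger_force: 0.0
time: 33.67
position: [599.9, -116.2, 154.1]
tool_rot: [-0.598, -3.083, -0.002]
wrist_force: [0.5, -0.4, 0.2]
gripper_width: 77.0
finger_force: 0.0
```

```bash
python3 -m pendant '[{"linear":[0,0,-5],"angular":[0,0,0]},{"linear":[0,0,-4.5],"angular":[0,0,0]},{"linear":[0,0,-3],"angular":[0,0,0]},{"linear":[0,0,-1.4],"angular":[0,0,0]},{"linear":[0,0,-0.4],"angular":[0,0,0]},{"linear":[0,0,0],"angular":[0,0,0]}]'
python3 -m pendant '[{"linear":[0,0,0],"angular":[0,0,0]},{"linear":[0,0,0],"angular":[0,0,0]},{"linear":[0,0,0],"angular":[0,0,0]},{"linear":[0,0,0],"angular":[0,0,0]},{"linear":[0,0,0],"angular":[0,0,0]},{"linear":[0,0,0],"angular":[0,0,0]}]' 0 40
```

```text
time: 34.42
position: [600.4, -117.1, 12.5]
tool_rot: [0.597, 3.083, 0.0]
wrist_force: [-0.3, 0.3, -0.4]
gripper_width: 77.0
finger_force: 0.0
time: 35.17
position: [600.2, -117.8, 12.5]
tool_rot: [0.598, 3.083, -0.001]
wrist_force: [-3.5, -0.1, 11.0]
gripper_width: 33.9
finger_force: 38.8
```

```bash
python3 -m pendant '[{"linear":[0,0,1.5],"angular":[0,0,0]},{"linear":[0,0,5],"angular":[0,0,0]},{"linear":[0,2,5],"angular":[0,0,0]},{"linear":[-0.8,5.5,3],"angular":[0,0,0]},{"linear":[-0.8,5.5,0],"angular":[0,0,0]},{"linear":[-0.8,5.5,0],"angular":[0,0,0]},{"linear":[-0.8,5.5,0],"angular":[0,0,0]},{"linear":[-0.8,5.5,0],"angular":[0,0,0]}]'
python3 -m pendant '[{"linear":[-0.8,5.5,0],"angular":[0,0,0]},{"linear":[-0.8,5.5,0],"angular":[0,0,0]},{"linear":[-0.5,1.5,-2],"angular":[0,0,0]},{"linear":[0,0,-3],"angular":[0,0,0]},{"linear":[0,0,0],"angular":[0,0,0]},{"linear":[0,0,0],"angular":[0,0,0]}]'
python3 - <<'E'
from h import *
np.set_printoptions(precision=1,suppress=True)
c,p,d=shot("wrist"); print(r.read_state()["position"],r.read_state()["tool_rot"])
for a,ce,m in blobs(p,"cream",200)[:3]:
    v,u=np.nonzero(m); rc=cv2.minAreaRect(np.float32(plane(c,np.c_[u,v],5)[:,:2])); print(a,ce,np.array(rc[0]),np.array(rc[1]),rc[2])
E
```

```text
time: 36.17
position: [559.5, 178.5, 157.4]
tool_rot: [0.598, 3.083, 0.0]
wrist_force: [0.4, -0.8, -0.3]
gripper_width: 33.5
finger_force: 39.9
time: 36.92
position: [539.4, 302.0, 107.7]
tool_rot: [0.598, 3.083, 0.001]
wrist_force: [0.3, 0.3, 0.4]
gripper_width: 33.7
finger_force: 40.0
[539.6 302.  107.9] [0.6 3.1 0. ]
9408 [313.6 225.3] [540.1 301.8] [92.1 64.5] 68.21086883544922
6067 [342.5 153.4] [475.8 327.4] [91.9 61.5] 68.13335418701172
```

```bash
python3 -m pendant '[{"linear":[0,0,-4],"angular":[0,0,0]},{"linear":[0,0,-2.8],"angular":[0,0,0]},{"linear":[0,0,-1.4],"angular":[0,0,0]},{"linear":[0,0,-0.6],"angular":[0,0,0]},{"linear":[0,0,-0.1],"angular":[0,0,0]},{"linear":[0,0,-0.1],"angular":[0,0,0]},{"linear":[0,0,0],"angular":[0,0,0]},{"linear":[0,0,0],"angular":[0,0,0]}]'
```

```text
time: 37.98
position: [539.5, 302.2, 17.6]
tool_rot: [0.598, 3.083, 0.001]
wrist_force: [-0.9, -0.8, 5.9]
gripper_width: 33.9
finger_force: 40.6
```

Contact; release, back off and check everything.

```bash
python3 -m pendant '[{"linear":[0,0,0],"angular":[0,0,0]},{"linear":[0,0,0],"angular":[0,0,0]},{"linear":[0,0,0],"angular":[0,0,0]},{"linear":[0,0,1],"angular":[0,0,0]},{"linear":[0,0,4],"angular":[0,0,0]},{"linear":[0,0,5],"angular":[0,0,0]},{"linear":[0,-5,5],"angular":[0,0,0]},{"linear":[0,-6,3],"angular":[0,0,0]}]' 62
python3 -m pendant '[{"linear":[0,-6,0],"angular":[0,0,0]},{"linear":[0,-6,0],"angular":[0,0,0]},{"linear":[0,-3,0],"angular":[0,0,0]},{"linear":[0,0,0],"angular":[0,0,0]},{"linear":[0,0,0],"angular":[0,0,0]}]'
python3 - <<'E'
from h import *
a=shot("scene")[1]; b=shot("side")[1]
o=np.hstack([cv2.resize(a[120:420,60:560],(600,360))[:, :],]); t=cv2.resize(a[280:385,410:550],(400,300)); u=cv2.resize(b[340:480,230:440],(400,267)); w=cv2.resize(b[140:340,170:520],(400,229)); v=cv2.resize(a[120:420,60:560],(400,240))
z=np.zeros((567,800,3),np.uint8); z[:300,:400]=t; z[300:567,:400]=u; z[:240,400:]=v; z[260:489,400:]=w
cv2.imwrite("pics/c9.png",cv2.cvtColor(z,cv2.COLOR_RGB2BGR)); print(r.read_state()["position"])
E
```

```text
time: 38.98
position: [539.0, 202.2, 191.1]
tool_rot: [0.593, 3.083, 0.002]
wrist_force: [0.7, -2.1, 0.5]
gripper_width: 53.2
finger_force: 0.0
time: 39.6
position: [538.9, 52.6, 189.0]
tool_rot: [0.597, 3.084, 0.001]
wrist_force: [-0.2, -0.2, 0.3]
gripper_width: 52.8
finger_force: 0.0
[538.87917849  53.18162111 188.75510218]
```

View pics/c9.png

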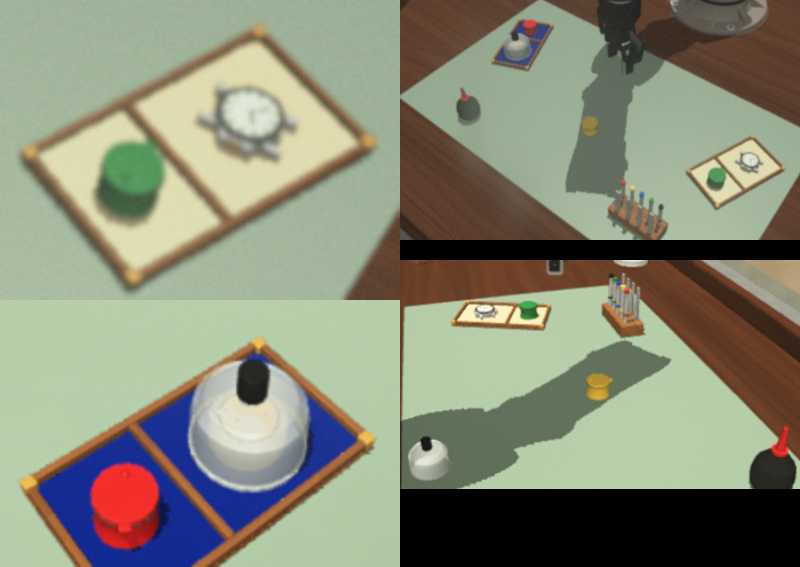

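The picture shows the cream tray with green pot (130,180) and watch dial up (247,110). The blue tray holds the bell over the movement (250,430) and the red pot (125,500); yellow pot, stand and blower are where they were.

```bash
python3 -c "
from plant import job; print(job.hand_in())"
```

```text
the job is handed in; nothing more can be done
None
```

The job is handed in at about 40 s: both trays are made up as asked, and the final camera check showed everything flat in its compartment, with the yellow pot, screwdriver stand and blower where they were.

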